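Shut and lock the toy safe with a fingertip

TASK

Lock up the toy safe for the day: with a fingertip, gently push its open door fully shut, and only then push the long arm of the twist knob on top round until it points at the square stud, not the round one, and take your hand away. Only push: pick nothing up, and leave the desk, lamp, bowl and chair standing where they are.

Things in the scene. Friction and masses are not known exactly. Their poses are not given: they have to be found in the camera images.
- safe: black plastic toy safe, fixed to the table, 150 (x) x 160 (y) x 120 mm high, open front to its -x side, closed by the door. Origin: centre of its underside; z up. Its flat top, 120 mm above the table, carries the knob at the centre and the two studs
- door (a joint): angle of the safe's door, rad: 0 shut, growing as it swings out to the front, up to 1.5; starts partly open. Black panel 160 wide, 116 high (2 to 118 mm above the table), 12 thick; upright hinge at the safe's front +y edge; swings with light friction (about 0.05 N m) and stays where left; no latch
- door_hinge (a point): point on the door's upright hinge line, 60 mm above the table, fixed on the safe (safe frame x -75, y +80 mm). The frame turns with the door: the panel runs from here 160 mm along its own -y; the inner face holds the hinge line, the outer face lies 12 mm along its own -x
- door_edge (a point): top corner of the door's free edge, on its outer face, 118 mm above the table
- knob (a joint): angle of the twist knob on the safe's top, rad, positive anticlockwise from above, range -2.6 to 2.6; at 0 the long arm points along the safe's -x (to the front). Turns about the upright axis at the centre of the safe's top with light friction (about 0.05 N m) and stays where left
- knob_hub (a point): on the knob's axis, 28 mm above the safe's top (148 above the table); its frame turns with the knob, x along the long arm. Grey hub 28 mm across, 32 high; one long pointed arm, 12 wide, 50 from axis to tip, 12 to 28 mm above the safe's top; two short spokes, 10 wide, 26 long from the axis, 120 degrees either side of it
- knob_tip (a point): pointed end of the long arm, 50 mm from the axis, level with its upper face (148 mm above the table)
- square_stud: square grey stud, 20 x 20 x 6 mm high, fixed on the safe's top to one side of the knob, 62 to 70 mm from its axis; the knob's arm passes above it. It means locked. Origin: centre of its underside
- round_stud: round grey stud, 20 mm across, 6 mm high, fixed on the safe's top on the other side of the knob; it means open. Origin: centre of its underside. The two studs' sides are swapped at random
- desk: white wooden doll's desk, loose, 110 x 200 x 120 mm high. Origin: centre of its underside
- lamp: silver aluminium doll's desk lamp, loose, standing on the desk, 98 mm high, base 52 mm across. Origin: centre of its underside
- bowl: blue ceramic bowl, loose, 100 mm across, 42 mm high. Origin: centre of its underside
- chair: orange plastic doll's office chair, loose, about 75 mm wide, 136 mm high. Origin: centre of its foot
There are look-alikes about, which are no part of the job. Leave any pink or yellow look-alike of the safe alone.

How it is judged:
By the outcome, as a careful person would: the job done as asked, in the order asked, and still so for the second after the job is handed in, with the robot touching nothing.
It also fails if it takes over 48 s, if anything falls off the work surface, if the arm or the gripper's body presses on something with over 40 N, if the wrist force passes 120 N, or if a joint passes its speed limit or range.

ROBOT

A 6-joint arm with a two-finger parallel gripper is mounted at the origin on the work surface. World frame = base frame: x ahead of the robot, y to its left, z up, the work surface at z = 0. Lengths are in m, angles in rad, forces in N, time in s.
With the tool pointing down it reaches from about 0.35 to 0.775 m from the base axis. Payload 5.5 kg.
Tool frame: the origin (TCP) lies between the finger pads; the fingertips stand 19 mm ahead of it and the grasp point (between the pads) is the TCP; z points along the fingers, y is the line along which they close (so a half turn about z gives the same grasp; the last joint's range is limited). The gripper opens to 85 mm and grips with 20 to 120 N. Pads are 22 mm wide; open, the fingers measure 114 mm over their backs; the gripper's body (76 mm by 85 mm) begins 54 mm behind the grasp point. The pads swing forward as they close: fully open they stand 13 mm farther back than shut.
Start: joints at [-1.272, 0.313, 0.046, 1.304, 0, 1.431], TCP at [0.244, -0.521, 0.25] pointing down, gripper open.
Joint ranges: [-2.76, 2.76], [-0.86, 1.69], [-1.03, 1.26], [-2.2, 2.34], [-1.47, 1.5], [-3.14, 3.14]. Speed limits (rad/s): [2.57, 2.57, 3.14, 3.14, 3.14, 3.14].

INTERFACE

Orientations are given as a unit quaternion [w, x, y, z].
In Python, from workcell import env gives the robot as it stands.
- The arm moves only by the tool carry_out, never from a script. Its argument "increments" is a list that holds one entry, the list of rows, each a list of 6 numbers: the shift along the tool's x, y, z each as a share of 50 cm, from -1 to 1, then the turn, a rotation vector about the tool's x, y, z each as a share of 2 pi rad, from -1 to 1. In form: [[[x, y, z, ax, ay, az], ...]]. A call has 1 to 5 rows; each row is the pose to reach, as a shift and turn from the pose commanded when the call began, along the tool's axes at that moment, turning the shorter way round; what a row does not reach only later rows make up. A row lasts 1/8 s, in which the tool goes at most 62.5 mm and 10.7 degrees, less where a joint would pass 70% of its speed; a pose out of reach is approached as far as the arm can. A call with a number of a shift or a turn outside -1 to 1 is refused whole. A call with a gripper value outside its range is refused whole. "jaw" is the closure, from 0 (fully open) to 1 (shut), set as the call begins (left out, the last holds). The fingers move at their own pace and stop on an object; "squeeze" is the grip in N (left out, the last holds). Time passes only in rows, so rows that repeat a pose let the fingers close. It gives the time, the measured TCP pose, the force, the opening and the grip force at its end, in the units of the state.
- env.get_state(): the state, without advancing time (a new reading comes with each control period).
- env.read_camera(name): name is "side" or "top"; returns a dict with "frame" (480x640x3 uint8, blue, green, red), "z_map" (480x640 float32, m along the optical axis (not along the pixel's ray), 0 where there is no reading), "intrinsics" (3x3 intrinsics, pixels), "R" (3x3) and "t" (3): a world point X has camera coordinates R X + t. Camera axes: x right, y down, z forward; pixel columns grow to the right and rows downward; lengths in m; the calibration is good to about 2 mm. A picture is of the moment at which its call begins.
- env.hand_in(): hands the job in; it is judged then, once.
Trained networks look in the newest picture that a camera, given by its name, has taken for a name from the list of things; names that differ only in an ending like _2 or _b are one class to them, and where a whole thing is asked for, a point or a joint stands for the part that bears it (a point fixed in the world has none). Each returns a list of dicts, best first, with "score" (0 to 1); they miss things now and then, are a little off and sometimes report something else, mostly with a low value. They report only what shows in the picture. A call takes as long as a camera call. They do not tell look-alikes from the thing itself.
- env.find_in(camera, name): "position" ([x, y, z] in m, in world coordinates, good to about 4 mm: the middle of the surface that is visible of it).
The state is a dict: "clock": time; "joint_pos": joint angles; "qvel": joint speeds; "tau": joint torques, N m; "tcp_pos": TCP position; "orientation": TCP orientation; "wrist_force": force on the tool from outside, world axes, zero at the start; "ft_torque": the same for the moment, N m; "finger_gap": finger opening in m; "grip_force": force on a finger pad.
Only numpy, scipy, OpenCV 4.12 (cv2) and the standard library are available. Lean on these libraries where they do the work, as an engineer would, in place of code of your own. Each camera call takes 0.05 s, during which the arm holds its last target. There are 200 camera calls.

## Working session

There is one attempt and no reset: what is moved stays moved. The work goes in short steps, Python scripts to look and compute and a tool call to move; the robot and the scene stay as the last step left them, time stands still between calls to the robot, and variables do not carry over. Pictures are saved under pics/ and viewed, at most 10 in all, crops included, and the job is handed in when it is done.

Besides the shell and the picture viewer there is one more tool, called after "Request:" by a JSON object that holds its "method" and its "body", one argument or row to a line. carry_out: Moves the arm, as the interface text tells. Its arguments: {"type":"object","properties":{"increments":{"type":"array","items":{"type":"array","items":{"type":"array","items":{"type":"number","minimum":-1,"maximum":1}}}},"jaw":{"type":"number"},"squeeze":{"type":"number"}},"required":["increments"]}

```bash
mkdir -p pics; python3 - <<'E'
from workcell import env
import cv2,numpy as np
for c in("side","top"):
    r=env.read_camera(c); cv2.imwrite(f"pics/{c}0.png",r["frame"])
    np.savez(f"{c}0.npz",**r)
    for n in("safe","door_edge","door_hinge","knob_hub","knob_tip","square_stud","round_stud","desk","bowl","chair","lamp"):
        print(c,n,[(np.round(d["position"],3).tolist(),round(d["score"],2)) for d in env.find_in(c,n)[:4]])
s=env.get_state();print(s["clock"],s["tcp_pos"],s["orientation"])
E
```

```text
side safe [([0.612, 0.051, 0.125], 0.89), ([0.242, 0.235, 0.125], 0.78), ([0.279, -0.366, 0.123], 0.69), ([0.287, -0.168, 0.119], 0.66)]
side door_edge [([0.228, -0.412, 0.082], 0.92), ([0.517, 0.063, 0.079], 0.9), ([0.196, 0.205, 0.079], 0.74), ([0.283, -0.149, 0.07], 0.68)]
side door_hinge [([0.228, -0.413, 0.086], 0.89), ([0.29, -0.152, 0.071], 0.78), ([0.517, 0.066, 0.078], 0.68), ([0.192, 0.209, 0.076], 0.66)]
side knob_hub [([0.303, -0.394, 0.149], 0.76), ([0.272, 0.234, 0.149], 0.5), ([0.636, 0.027, 0.149], 0.47)]
side knob_tip [([0.303, -0.4, 0.149], 0.79), ([0.267, 0.238, 0.15], 0.73)]
side square_stud [([0.517, 0.066, 0.079], 0.56)]
side round_stud []
side desk [([0.597, 0.362, 0.119], 0.82), ([0.662, 0.096, 0.127], 0.51)]
side bowl [([0.546, -0.367, 0.023], 0.6)]
side chair [([0.43, 0.316, 0.073], 0.64)]
side lamp [([0.613, 0.397, 0.15], 0.78)]
top safe [([0.366, -0.143, 0.122], 0.9), ([0.272, 0.225, 0.118], 0.76), ([0.301, -0.384, 0.119], 0.72), ([0.618, 0.024, 0.124], 0.7)]
top door_edge [([0.647, -0.211, 0.086], 0.92), ([0.204, 0.194, 0.116], 0.78), ([0.289, -0.137, 0.1
[... 250 characters left out ...]
1], 0.72), ([0.637, 0.024, 0.153], 0.66), ([0.305, -0.398, 0.144], 0.64)]
top knob_tip [([0.732, -0.221, 0.149], 0.88), ([0.31, -0.401, 0.145], 0.83), ([0.64, 0.021, 0.148], 0.76), ([0.365, -0.146, 0.147], 0.64)]
top square_stud [([0.66, 0.092, 0.123], 0.48)]
top round_stud []
top desk [([0.498, 0.04, 0.117], 0.7), ([0.608, 0.357, 0.115], 0.68), ([0.638, 0.022, 0.149], 0.39)]
top bowl [([0.537, -0.369, 0.021], 0.7)]
top chair [([0.457, 0.315, 0.07], 0.88), ([0.496, 0.036, 0.115], 0.44)]
top lamp [([0.637, 0.02, 0.149], 0.72), ([0.618, 0.392, 0.127], 0.56), ([0.501, 0.04, 0.116], 0.27)]
1.2 [ 0.24429446 -0.52057211  0.25030759] [ 4.31495726e-05  9.76032337e-01  2.17625538e-01 -8.45605883e-07]
```

View pics/top0.png

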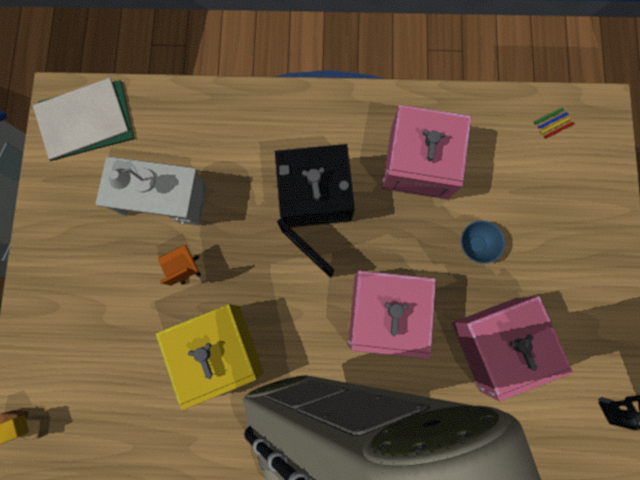

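View pics/side0.png

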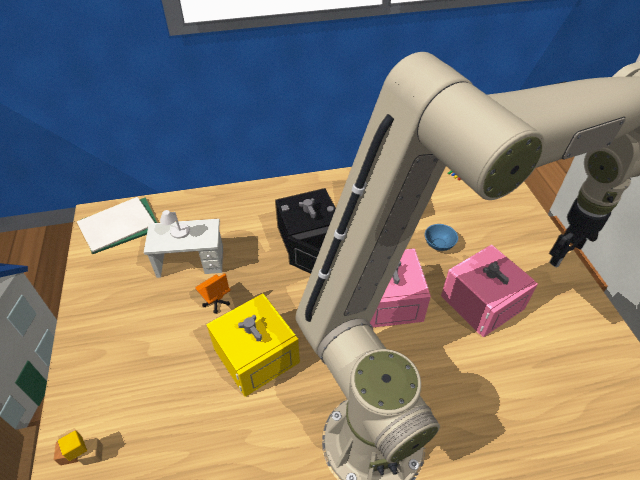

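The top view shows four safes: black at (315,185), yellow at (207,357), and pink at (427,150), (393,313) and (513,347). The black one fits the task: its door is open from (283,222) to (330,272), and the square stud seems to be at (284,170) with the round one at (344,185). I'll confirm this in an enlarged crop and measure.

```bash
cat > h.py <<'E'
import numpy as np,cv2
def cloud(r):
    z=r["z_map"];K=r["intrinsics"];v,u=np.mgrid[:480,:640]
    P=np.stack([(u-K[0,2])/K[0,0]*z,(v-K[1,2])/K[1,1]*z,z],-1)
    return (P-r["t"])@r["R"]
def measure(r):
    X=cloud(r);f=r["frame"].astype(int);x,y,z=X[...,0],X[...,1],X[...,2]
    dark=(f.max(-1)<60)
    box=(x>.4)&(x<.8)&(y>-.12)&(y<.2)
    m=box&(z>.112)&(z<.128)
    n,L,st,_=cv2.connectedComponentsWithStats(m.astype(np.uint8))
    for i in range(1,n):
        if st[i,4]>60:
            p=X[L==i];q=p[:,:2].astype(np.float32);R=cv2.minAreaRect(q)
            print("comp",st[i].tolist(),"z",p[:,2].mean().round(4));print(np.round(cv2.boxPoints(R),4).tolist())
    k=X[box&(z>.140)&(z<.158)];k2=k[:,:2];print("knob n",len(k),k.mean(0).round(4))
    return X,k2
E
python3 - <<'E'
from h import *
r=dict(np.load("top0.npz"));X,k=measure(r)
f=r["frame"]
print("R",r["R"].round(3).tolist(),r["t"])
for u,v in[(284,170),(344,185),(316,172),(316,182),(317,198),(307,178),(325,178)]:print(u,v,X[v,u].round(4),f[v,u])
cv2.imwrite("pics/crop0.png",cv2.resize(f[135:285,260:370],None,fx=4,fy=4,interpolation=cv2.INTER_CUBIC))
E
```

```text
comp [275, 144, 80, 130, 5128] z 0.1205
[[0.43630000948905945, 0.09149999916553497], [0.4480000138282776, -0.07360000163316727], [0.7265999913215637, -0.05400000140070915], [0.714900016784668, 0.1111999973654747]]
comp [356, 271, 25, 25, 560] z 0.1208
[[0.397599995136261, -0.11869999766349792], [0.44690001010894775, -0.12219999730587006], [0.4503999948501587, -0.0737999975681305], [0.4011000096797943, -0.07020000368356705]]
knob n 299 [0.6334 0.0219 0.1498]
R [[0.028, -1.0, -0.013], [-0.986, -0.026, -0.167], [0.167, 0.017, -0.986]] [-2.03477639e-04  5.28962802e-01  9.80717207e-01]
284 170 [0.66   0.0877 0.1292] [83 80 78]
344 185 [ 0.6294 -0.0408  0.1312] [83 82 82]
316 172 [0.6491 0.0186 0.1542] [79 79 78]
316 182 [0.6297 0.0182 0.1474] [78 76 75]
317 198 [0.5952 0.0151 0.1484] [63 62 64]
307 178 [0.6458 0.0384 0.1217] [50 51 47]
325 178 [ 6.470e-01 -2.000e-04  1.209e-01] [12 10  8]
```

View pics/crop0.png

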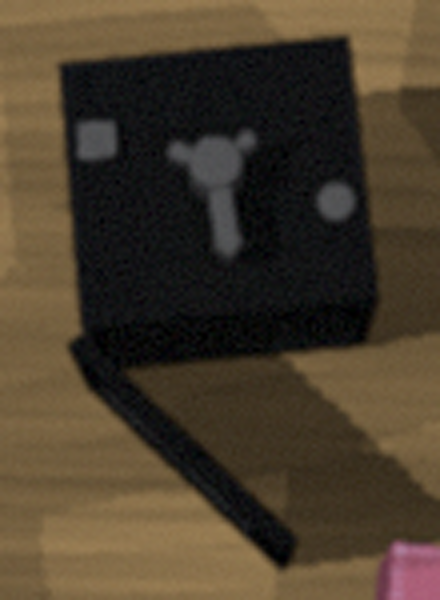

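The crop confirms it: black safe, square stud at crop (97,140), which is the +y side, and round stud at (337,201). The knob arm points to the front at (230,257), and the door's free edge is at (290,560).

```bash
cat >> h.py <<'E'
def ray(r,u,v,z):
    K=r["intrinsics"];R=r["R"];d=R.T@np.linalg.solve(K,[u,v,1.]);c=-R.T@r["t"];return (c+d*(z-c[2])/d[2])[:2]
E
python3 - <<'E'
from h import *
r=dict(np.load("top0.npz"))
g=lambda a,b,z:ray(r,260+(a+.5)/4-.5,135+(b+.5)/4-.5,z)
top=[g(*p,.12) for p in[(62,65),(348,38),(378,298),(87,325)]]
print("top",np.round(top,4).tolist(),"c",np.mean(top,0).round(4), [np.linalg.norm(top[i]-top[i-1]).round(4) for i in range(4)])
P=dict(hub=(215,160,.152),tip=(231,259,.148),sq=(97,140,.126),rd=(337,201,.126),e1=(297,545,.118),e2=(280,568,.118),h1=(72,345,.118))
Q={k:g(*v) for k,v in P.items()}
for k,q in Q.items():print(k,q.round(4))
for k in("tip","sq","rd"):
    d=Q[k]-Q["hub"];print(k,np.linalg.norm(d).round(4),np.degrees(np.arctan2(d[1],d[0])).round(1))
# outline of depth/colour top via depth mask
X=cloud(r);m=(X[...,2]>.114)&(X[...,2]<.128)&(X[...,0]>.535)&(X[...,0]<.75)&(X[...,1]>-.08)&(X[...,1]<.13)
R=cv2.minAreaRect(X[m][:,:2].astype(np.float32));print(R,np.round(cv2.boxPoints(R),4).tolist())
E
```

```text
top [[0.7057, 0.1096], [0.7248, -0.0453], [0.5803, -0.0637], [0.5618, 0.0901]] c [0.6431 0.0227] [np.float64(0.1453), np.float64(0.1561), np.float64(0.1456), np.float64(0.1548)]
hub [0.644 0.024]
tip [0.5924 0.0143]
sq [0.6619 0.0883]
rd [ 0.6312 -0.0407]
e1 [ 0.4482 -0.0237]
e2 [ 0.4361 -0.0152]
h1 [0.5512 0.0978]
tip 0.0525 -169.3
sq 0.0667 74.5
rd 0.066 -101.2
((0.6303620338439941, 0.025068111717700958), (0.1760139912366867, 0.16643184423446655), 7.109571933746338) [[0.5327000021934509, 0.09679999947547913], [0.5533000230789185, -0.06840000301599503], [0.7279999852180481, -0.04659999907016754], [0.7074000239372253, 0.1185000017285347]]
```

```bash
cat >> h.py <<'E'
from scipy.spatial.transform import Rotation as Ro
YAW=np.radians(7.2);C=np.array([.6437,.0237]);u=lambda a:np.array([np.cos(a),np.sin(a)])
H=C+Ro.from_euler('z',YAW).as_matrix()[:2,:2]@[-.075,.08]
def down(h):x=np.r_[u(h),0];z=np.array([0,0,-1.]);return np.column_stack([x,np.cross(z,x),z])
def door(th,z=.104,r=.13,g=0.,half=.0145):  # th deg: pose of TCP with pad face touching outer face at gap g
    t=np.radians(th);d=u(YAW-np.pi/2-t);n=u(YAW+np.pi-t);p=H+r*d+(.012+half+g)*n
    return np.r_[p,z],YAW+np.pi/2-t
def arm(a,z=.154,r=.036,g=0.,half=.0145): # a deg world heading of long arm
    t=np.radians(a);p=C+r*u(t)+(.006+half+g)*u(t+np.pi/2);return np.r_[p,z],t
def rows(p0,h0,poses):
    R0=down(h0)
    for p,h in poses:
        s=R0.T@(p-p0)/.5;v=(Ro.from_matrix(R0.T@down(h))).as_rotvec()/2/np.pi
        print(np.r_[s,v].round(4).tolist())
def cur():
    from workcell import env
    s=env.get_state();q=s["orientation"];R=Ro.from_quat(np.roll(q,-1)).as_matrix()
    print("cur",s["tcp_pos"].round(4),"h",np.degrees(np.arctan2(R[1,0],R[0,0])).round(2),"tilt",R[2,2].round(5),"F",s["wrist_force"].round(1),"t",s["clock"],"q",np.round(s["joint_pos"],2))
    return np.array(s["tcp_pos"]),np.arctan2(R[1,0],R[0,0])
E
python3 - <<'E'
from h import *
p,h=cur();rows(p,h,[door(50.7,.25,g=.025),door(50.7,.104,g=.025)])
E
```

```text
cur [ 0.2443 -0.5206  0.2503] h 25.14 tilt -1.0 F [0.1 0.4 0.6] t 1.2 q [-1.27  0.31  0.05  1.3  -0.    1.43]
[0.8125, -0.8457, 0.0006, 0.0, 0.0, -0.0593]
[0.8125, -0.8457, 0.2926, 0.0, 0.0, -0.0593]
```

Request:
{"method": "carry_out", "body": {
  "increments": [
    [[0.8125, -0.8457, 0, 0, 0, -0.0593], [0.8125, -0.8457, 0, 0, 0, -0.0593], [0.8125, -0.8457, 0, 0, 0, -0.0593], [0.8125, -0.8457, 0, 0, 0, -0.0593], [0.8125, -0.8457, 0, 0, 0, -0.0593]]
  ],
  "jaw": 1
}}

```text
clock: 1.82
tcp_pos: [0.3449, -0.2228, 0.2505]
orientation: [0.0, 0.919, 0.394, 0.0]
wrist_force: [0.7, -0.8, 0.4]
finger_gap: -0.0
grip_force: 0.0
```

Request:
{"method": "carry_out", "body": {
  "increments": [
    [[0, 0, 0, 0, 0, 0], [0, 0, 0, 0, 0, 0]]
  ]
}}

```text
clock: 2.08
tcp_pos: [0.3449, -0.2248, 0.2506]
orientation: [0.001, 0.919, 0.395, 0.0]
wrist_force: [0.2, -1.0, -0.1]
finger_gap: -0.0
grip_force: 0.0
```

```bash
python3 - <<'E'
from h import *
p,h=cur();rows(p,h,[door(50.7,.25,g=.025),door(50.7,.104,g=.025)])
E
```

```text
cur [ 0.3449 -0.2248  0.2506] h 46.55 tilt -1.0 F [ 0.2 -1.  -0.1] t 2.075 q [-0.77 -0.   -0.33  1.24 -0.    1.56]
[0.4973, -0.2299, 0.0012, 0.0, 0.0, 0.0001]
[0.4973, -0.2299, 0.2932, 0.0, 0.0, 0.0001]
```

Request:
{"method": "carry_out", "body": {
  "increments": [
    [[0.497, -0.23, 0, 0, 0, 0], [0.497, -0.23, 0, 0, 0, 0], [0.497, -0.23, 0, 0, 0, 0], [0.497, -0.23, 0, 0, 0, 0], [0.497, -0.23, 0, 0, 0, 0]]
  ]
}}

```text
clock: 2.7
tcp_pos: [0.4336, 0.0359, 0.2502]
orientation: [0.0, 0.919, 0.395, 0.0]
wrist_force: [0.3, -0.6, 0.3]
finger_gap: 0.0002
grip_force: 0.0
```

Request:
{"method": "carry_out", "body": {
  "increments": [
    [[0, 0, 0.1, 0, 0, 0], [0, 0, 0.2, 0, 0, 0], [0, 0, 0.29, 0, 0, 0], [0, 0, 0.29, 0, 0, 0], [0, 0, 0.29, 0, 0, 0]]
  ]
}}

```text
clock: 3.32
tcp_pos: [0.4336, 0.0337, 0.1065]
orientation: [0.0, 0.919, 0.394, 0.001]
wrist_force: [-0.3, 0.6, 0.7]
finger_gap: 0.0001
grip_force: 0.0
```

```bash
python3 - <<'E'
from h import *
from workcell import env
r=env.read_camera("top");cv2.imwrite("pics/t1.png",cv2.resize(r["frame"][130:330,220:440],None,fx=3,fy=3))
p,h=cur();rows(p,h,[door(50.7,.104,g=.025)]+[door(a,g=0) for a in (51,47,43,39,35)])
E
```

```text
cur [0.4341 0.0338 0.1071] h 46.4 tilt -1.0 F [ 0.7 -0.3  1.1] t 3.375 q [-0.11  0.15 -0.54  0.88 -0.    2.22]
[-0.0009, -0.0038, 0.0061, 0.0, 0.0, -0.0003]
[-0.0005, 0.0448, 0.0061, 0.0, 0.0, 0.0006]
[-0.0037, 0.0631, 0.0061, 0.0, 0.0, -0.0106]
[-0.0055, 0.0815, 0.0061, 0.0, 0.0, -0.0217]
[-0.0061, 0.1, 0.0061, 0.0, 0.0, -0.0328]
[-0.0053, 0.1185, 0.0061, 0.0, 0.0, -0.0439]
```

View pics/t1.png

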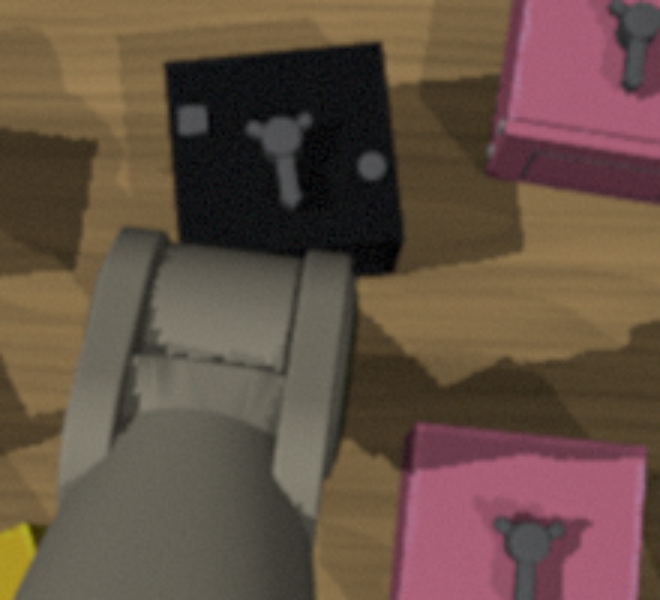

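The wrist hides the door at picture (230,380), and the safe and knob haven't moved. Pushing now.

Request:
{"method": "carry_out", "body": {
  "increments": [
    [[0, 0.03, 0.006, 0, 0, 0], [0, 0.05, 0.006, 0, 0, 0], [-0.004, 0.063, 0.006, 0, 0, -0.011], [-0.006, 0.082, 0.006, 0, 0, -0.022], [-0.006, 0.1, 0.006, 0, 0, -0.033]]
  ]
}}

```text
clock: 4.0
tcp_pos: [0.4673, -0.0026, 0.1027]
orientation: [0.0, 0.873, 0.488, 0.0]
wrist_force: [-0.4, -0.6, 0.9]
finger_gap: 0.0001
grip_force: 0.3
```

```bash
python3 - <<'E'
from h import *
p,h=cur();print(door(39));p,h=door(39);rows(p,h,[door(a) for a in (35,31,27,23,19)]);p,h=door(19);rows(p,h,[door(a) for a in (16,13,10,7,4)])
E
```

```text
cur [ 0.4673 -0.0026  0.1027] h 58.48 tilt -1.0 F [-0.4 -0.6  0.9] t 4.0 q [-0.18  0.21 -0.48  0.89 -0.    1.94]
(array([ 0.46823833, -0.00285254,  0.104     ]), np.float64(1.0157816246606997))
[-0.0031, 0.0183, 0.0, 0.0, 0.0, -0.0111]
[-0.0048, 0.0367, 0.0, 0.0, 0.0, -0.0222]
[-0.0053, 0.0552, 0.0, 0.0, 0.0, -0.0333]
[-0.0045, 0.0737, 0.0, 0.0, 0.0, -0.0444]
[-0.0024, 0.0921, 0.0, 0.0, 0.0, -0.0556]
[-0.0024, 0.0137, 0.0, 0.0, 0.0, -0.0083]
[-0.0041, 0.0275, 0.0, 0.0, 0.0, -0.0167]
[-0.0051, 0.0413, 0.0, 0.0, 0.0, -0.025]
[-0.0053, 0.0552, 0.0, 0.0, 0.0, -0.0333]
[-0.0049, 0.0691, 0.0, 0.0, 0.0, -0.0417]
```

Request:
{"method": "carry_out", "body": {
  "increments": [
    [[-0.003, 0.018, 0, 0, 0, -0.011], [-0.005, 0.037, 0, 0, 0, -0.022], [-0.005, 0.055, 0, 0, 0, -0.033], [-0.0045, 0.074, 0, 0, 0, -0.0445], [-0.0025, 0.092, 0, 0, 0, -0.0555]]
  ]
}}

```text
clock: 4.62
tcp_pos: [0.5058, -0.0278, 0.1027]
orientation: [0.0, 0.775, 0.632, 0.0]
wrist_force: [-0.7, 0.1, -0.3]
finger_gap: 0.0
grip_force: 0.3
```

Request:
{"method": "carry_out", "body": {
  "increments": [
    [[-0.0025, 0.014, 0, 0, 0, -0.008], [-0.004, 0.0275, 0, 0, 0, -0.0165], [-0.005, 0.041, 0, 0, 0, -0.025], [-0.005, 0.055, 0, 0, 0, -0.0335], [-0.005, 0.069, 0, 0, 0, -0.0415]]
  ]
}}

```text
clock: 5.25
tcp_pos: [0.5391, -0.0371, 0.1027]
orientation: [0.0, 0.686, 0.728, 0.0]
wrist_force: [-0.6, 0.8, -0.3]
finger_gap: -0.0001
grip_force: 0.2
```

```bash
python3 - <<'E'
from h import *
p,h=cur();print(door(4));rows(p,h,[door(a) for a in (3,2,1,0)]+[door(0,g=-.002),door(0,g=-.004)])
E
```

```text
cur [ 0.5391 -0.0371  0.1027] h 93.36 tilt -1.0 F [-0.6  0.8 -0.3] t 5.25 q [-0.22  0.34 -0.3   0.94 -0.    1.29]
(array([ 0.54006285, -0.03760739,  0.104     ]), np.float64(1.626646862858715))
[-0.002, 0.0064, -0.0027, 0.0, 0.0, -0.0023]
[-0.0028, 0.011, -0.0027, 0.0, 0.0, -0.0051]
[-0.0035, 0.0155, -0.0027, 0.0, 0.0, -0.0079]
[-0.0042, 0.0201, -0.0027, 0.0, 0.0, -0.0107]
[-0.0039, 0.0241, -0.0027, 0.0, 0.0, -0.0107]
[-0.0036, 0.0281, -0.0027, 0.0, 0.0, -0.0107]
```

Ease it onto the stop, watching the force.

Request:
{"method": "carry_out", "body": {
  "increments": [
    [[-0.001, 0.005, 0, 0, 0, -0.003], [-0.002, 0.01, 0, 0, 0, -0.006], [-0.003, 0.014, 0, 0, 0, -0.009], [-0.003, 0.018, 0, 0, 0, -0.0107], [-0.003, 0.02, 0, 0, 0, -0.0107]]
  ]
}}

```text
clock: 5.88
tcp_pos: [0.5484, -0.0373, 0.1023]
orientation: [0.0, 0.662, 0.75, -0.0]
wrist_force: [-0.8, -0.6, -0.3]
finger_gap: -0.0
grip_force: 0.2
```

Request:
{"method": "carry_out", "body": {
  "increments": [
    [[0, 0.001, 0, 0, 0, 0], [0, 0.002, 0, 0, 0, 0], [0, 0.003, 0, 0, 0, 0], [0, 0.004, 0, 0, 0, 0]]
  ]
}}

```text
clock: 6.38
tcp_pos: [0.5503, -0.037, 0.1023]
orientation: [0.0, 0.662, 0.75, -0.0]
wrist_force: [-0.0, -0.8, 0.1]
finger_gap: 0.0
grip_force: 0.2
```

Request:
{"method": "carry_out", "body": {
  "increments": [
    [[0, 0.001, 0, 0, 0, 0], [0, 0.002, 0, 0, 0, 0], [0, 0.003, 0, 0, 0, 0], [0, 0.004, 0, 0, 0, 0], [0, 0.004, 0, 0, 0, 0]]
  ]
}}

```text
clock: 7.0
tcp_pos: [0.5507, -0.037, 0.1022]
orientation: [-0.001, 0.662, 0.75, -0.001]
wrist_force: [-6.5, -2.0, 4.9]
finger_gap: 0.0001
grip_force: 3.4
```

Request:
{"method": "carry_out", "body": {
  "increments": [
    [[0, 0.001, 0, 0, 0, 0], [0, 0.002, 0, 0, 0, 0], [0, 0.003, 0, 0, 0, 0], [0, 0.004, 0, 0, 0, 0], [0, 0.004, 0, 0, 0, 0]]
  ]
}}

```text
clock: 7.62
tcp_pos: [0.5509, -0.037, 0.1022]
orientation: [-0.002, 0.662, 0.75, -0.003]
wrist_force: [-11.7, -3.8, 8.3]
finger_gap: -0.0001
grip_force: 6.3
```

Hard stop reached: 12 N with no movement. Back off and lift.

Request:
{"method": "carry_out", "body": {
  "increments": [
    [[0, -0.03, 0, 0, 0, 0], [0, -0.08, 0, 0, 0, 0], [0, -0.08, -0.1, 0, 0, 0], [0, -0.08, -0.2, 0, 0, 0], [0, -0.08, -0.24, 0, 0, 0]]
  ]
}}

```text
clock: 8.25
tcp_pos: [0.5165, -0.0418, 0.2258]
orientation: [0.003, 0.662, 0.75, 0.002]
wrist_force: [0.2, 0.2, -2.0]
finger_gap: -0.0001
grip_force: 0.0
```

```bash
python3 - <<'E'
from h import *
p,h=cur();print(door(0));rows(p,h,[arm(190.7,.22,g=.015),arm(190.7,.155,g=.015)])
E
```

```text
cur [ 0.5165 -0.0418  0.2258] h 97.15 tilt -0.99998 F [ 0.2  0.2 -2. ] t 8.25 q [-0.24  0.21 -0.15  1.2   0.    1.21]
(array([ 0.54926702, -0.03862706,  0.104     ]), np.float64(1.6964600329384882))
[0.0229, 0.2012, 0.0116, -0.0, -0.0, -0.2599]
[0.0229, 0.2012, 0.1416, -0.0, -0.0, -0.2599]
```

Request:
{"method": "carry_out", "body": {
  "increments": [
    [[0.023, 0.2, 0.01, 0, 0, -0.26], [0.023, 0.2, 0.01, 0, 0, -0.26], [0.023, 0.2, 0.01, 0, 0, -0.26], [0.023, 0.2, 0.01, 0, 0, -0.26], [0.023, 0.2, 0.01, 0, 0, -0.26]]
  ]
}}

```text
clock: 8.88
tcp_pos: [0.6131, -0.0174, 0.217]
orientation: [0.0, 0.248, 0.969, 0.0]
wrist_force: [-0.3, 0.0, 0.1]
finger_gap: -0.0001
grip_force: 0.0
```

Request:
{"method": "carry_out", "body": {
  "increments": [
    [[0, 0, 0, 0, 0, -0.112], [0, 0, 0, 0, 0, -0.112], [0, 0, 0, 0, 0, -0.112], [0, 0, 0, 0, 0, -0.112], [0, 0, 0, 0, 0, -0.112]]
  ]
}}

```text
clock: 9.5
tcp_pos: [0.6128, -0.0175, 0.2173]
orientation: [0.0, -0.097, 0.995, 0.0]
wrist_force: [-0.5, 0.8, 0.0]
finger_gap: 0.0004
grip_force: 0.0
```

```bash
python3 - <<'E'
from h import *
p,h=cur();rows(p,h,[arm(190.7,.22,g=.015),arm(190.7,.155,g=.015)])
E
```

```text
cur [ 0.6128 -0.0175  0.2173] h -168.9 tilt -1.0 F [-0.5  0.8  0. ] t 9.5 q [-0.16  0.4   0.09  1.26  0.   -0.35]
[-0.004, -0.0014, -0.0054, 0.0, 0.0, 0.0011]
[-0.004, -0.0014, 0.1246, 0.0, 0.0, 0.0011]
```

Request:
{"method": "carry_out", "body": {
  "increments": [
    [[-0.004, -0.001, 0.06, 0, 0, 0.001], [-0.004, -0.001, 0.124, 0, 0, 0.001], [-0.004, -0.001, 0.124, 0, 0, 0.001]]
  ]
}}

```text
clock: 9.88
tcp_pos: [0.6126, -0.0174, 0.1527]
orientation: [-0.002, -0.093, 0.996, 0.001]
wrist_force: [-0.8, 0.0, 0.2]
finger_gap: -0.0001
grip_force: 0.0
```

```bash
python3 - <<'E'
from h import *
from workcell import env
a=env.read_camera("side")["frame"];b=env.read_camera("top")["frame"]
cv2.imwrite("pics/c2.png",np.hstack([cv2.resize(a[150:300,230:380],(400,400)),cv2.resize(b[130:280,240:390],(400,400))]))
p,h=cur();rows(p,h,[arm(a,.155) for a in (190.7,186,181,176)])
for s in range(176,70,-25):
  p,h=arm(s,.155);print(s);rows(p,h,[arm(s-a,.155) for a in (5,10,15,20,25)])
E
```

```text
cur [ 0.6147 -0.0178  0.1559] h -169.26 tilt -1.0 F [0.7 0.2 0.9] t 9.975 q [-0.16  0.43 -0.02  1.12  0.   -0.35]
[-0.0004, 0.0297, 0.0018, 0.0, 0.0, 0.0001]
[0.0027, 0.0358, 0.0018, 0.0, 0.0, 0.0132]
[0.0055, 0.0425, 0.0018, 0.0, 0.0, 0.0271]
[0.0076, 0.0494, 0.0018, 0.0, 0.0, 0.041]
176
[0.0033, 0.0064, 0.0, 0.0, 0.0, 0.0139]
[0.006, 0.0131, 0.0, 0.0, 0.0, 0.0278]
[0.0082, 0.02, 0.0, 0.0, 0.0, 0.0417]
[0.0097, 0.0271, 0.0, 0.0, 0.0, 0.0556]
[0.0106, 0.0343, 0.0, 0.0, 0.0, 0.0694]
151
[0.0033, 0.0064, 0.0, 0.0, 0.0, 0.0139]
[0.006, 0.0131, 0.0, 0.0, 0.0, 0.0278]
[0.0082, 0.02, 0.0, 0.0, 0.0, 0.0417]
[0.0097, 0.0271, 0.0, 0.0, 0.0, 0.0556]
[0.0106, 0.0343, 0.0, 0.0, 0.0, 0.0694]
126
[0.0033, 0.0064, 0.0, 0.0, 0.0, 0.0139]
[0.006, 0.0131, 0.0, 0.0, 0.0, 0.0278]
[0.0082, 0.02, 0.0, 0.0, 0.0, 0.0417]
[0.0097, 0.0271, 0.0, 0.0, 0.0, 0.0556]
[0.0106, 0.0343, 0.0, 0.0, 0.0, 0.0694]
101
[0.0033, 0.0064, 0.0, 0.0, 0.0, 0.0139]
[0.006, 0.0131, 0.0, 0.0, 0.0, 0.0278]
[0.0082, 0.02, 0.0, 0.0, 0.0, 0.0417]
[0.0097, 0.0271, 0.0, 0.0, 0.0, 0.0556]
[0.0106, 0.0343, 0.0, 0.0, 0.0, 0.0694]
76
[0.0033, 0.0064, 0.0, 0.0, 0.0, 0.0139]
[0.006, 0.0131, 0.0, 0.0, 0.0, 0.0278]
[0.0082, 0.02, 0.0, 0.0, 0.0, 0.0417]
[0.0097, 0.0271, 0.0, 0.0, 0.0, 0.0556]
[0.0106, 0.0343, 0.0, 0.0, 0.0, 0.0694]
```

View pics/c2.png

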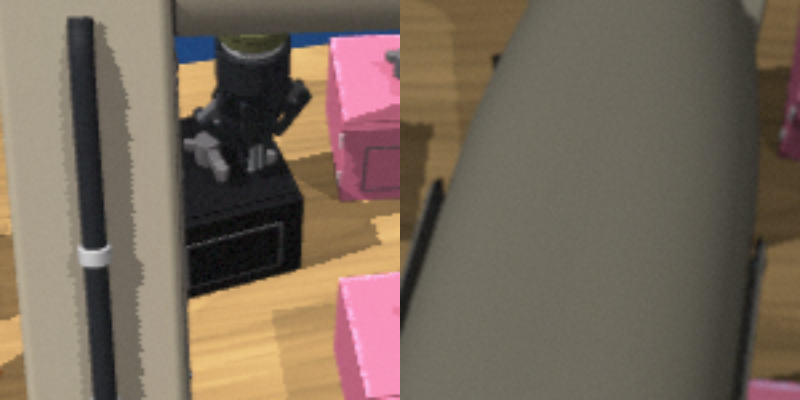

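The side view at (245,240) shows the door flush with the safe's front. The shut fingers at (250,160) stand beside the arm at (215,160), on the round-stud side. Now push the knob.

Request:
{"method": "carry_out", "body": {
  "increments": [
    [[0, 0.015, 0, 0, 0, 0], [0, 0.03, 0.002, 0, 0, 0], [0.0025, 0.036, 0.002, 0, 0, 0.013], [0.0055, 0.0425, 0.002, 0, 0, 0.027], [0.0075, 0.0495, 0.002, 0, 0, 0.041]]
  ]
}}

```text
clock: 10.6
tcp_pos: [0.6065, 0.0061, 0.1553]
orientation: [0.001, 0.036, 0.999, -0.0]
wrist_force: [-0.6, -1.1, -0.1]
finger_gap: -0.0001
grip_force: 0.7
```

Request:
{"method": "carry_out", "body": {
  "increments": [
    [[0.0035, 0.0065, 0, 0, 0, 0.014], [0.006, 0.013, 0, 0, 0, 0.028], [0.008, 0.02, 0, 0, 0, 0.0415], [0.0095, 0.027, 0, 0, 0, 0.0555], [0.0105, 0.0345, 0, 0, 0, 0.0695]]
  ]
}}

```text
clock: 11.22
tcp_pos: [0.602, 0.0237, 0.1551]
orientation: [0.001, 0.251, 0.968, -0.0]
wrist_force: [0.2, -1.6, 1.0]
finger_gap: 0.0003
grip_force: 0.8
```

```bash
python3 - <<'E'
from h import *
cur();print(arm(151,.155))
E
```

```text
cur [0.602  0.0237 0.1551] h 150.87 tilt -1.0 F [ 0.2 -1.6  1. ] t 11.225 q [-0.09  0.41 -0.05  1.11 -0.    0.41]
(array([0.60227509, 0.02322344, 0.155     ]), np.float64(2.6354471705114375))
```

On track; contact forces are light.

Request:
{"method": "carry_out", "body": {
  "increments": [
    [[0.0035, 0.0065, 0, 0, 0, 0.014], [0.006, 0.013, 0, 0, 0, 0.028], [0.008, 0.02, 0, 0, 0, 0.0415], [0.0095, 0.027, 0, 0, 0, 0.0555], [0.0105, 0.0345, 0, 0, 0, 0.0695]]
  ]
}}

```text
clock: 11.85
tcp_pos: [0.6055, 0.0416, 0.1551]
orientation: [0.0, 0.455, 0.89, -0.0]
wrist_force: [-1.2, 0.2, 1.3]
finger_gap: 0.0001
grip_force: 0.7
```

Request:
{"method": "carry_out", "body": {
  "increments": [
    [[0.0035, 0.0065, 0, 0, 0, 0.014], [0.006, 0.013, 0, 0, 0, 0.028], [0.008, 0.02, 0, 0, 0, 0.0415], [0.0095, 0.027, 0, 0, 0, 0.0555], [0.0105, 0.0345, 0, 0, 0, 0.0695]]
  ]
}}

```text
clock: 12.48
tcp_pos: [0.6162, 0.0563, 0.1549]
orientation: [-0.0, 0.637, 0.771, 0.0]
wrist_force: [-2.1, 0.9, 1.0]
finger_gap: -0.0003
grip_force: 0.8
```

```bash
python3 - <<'E'
from h import *
p,h=cur();print(arm(101,.155));rows(p,h,[arm(a,.155) for a in(96,91,86,82,79,77,75)])
E
```

```text
cur [0.6162 0.0563 0.1549] h 100.86 tilt -1.0 F [-2.1  0.9  1. ] t 12.475 q [-0.04  0.44 -0.01  1.13  0.    1.34]
(array([0.61670752, 0.05512699, 0.155     ]), np.float64(1.7627825445142729))
[0.0007, 0.0069, -0.0001, 0.0, 0.0, 0.0135]
[0.0035, 0.0136, -0.0001, 0.0, 0.0, 0.0274]
[0.0056, 0.0205, -0.0001, 0.0, 0.0, 0.0413]
[0.0069, 0.0262, -0.0001, 0.0, 0.0, 0.0524]
[0.0076, 0.0305, -0.0001, 0.0, 0.0, 0.0607]
[0.008, 0.0333, -0.0001, 0.0, 0.0, 0.0663]
[0.0082, 0.0362, -0.0001, 0.0, 0.0, 0.0718]
```

Request:
{"method": "carry_out", "body": {
  "increments": [
    [[0.0005, 0.007, 0, 0, 0, 0.0135], [0.003, 0.0135, 0, 0, 0, 0.0275], [0.005, 0.0205, 0, 0, 0, 0.0415], [0.006, 0.026, 0, 0, 0, 0.0525], [0.007, 0.0305, 0, 0, 0, 0.0605]]
  ]
}}

```text
clock: 13.1
tcp_pos: [0.6305, 0.0627, 0.1548]
orientation: [-0.0, 0.771, 0.637, 0.0]
wrist_force: [-0.6, 0.0, -0.0]
finger_gap: -0.0002
grip_force: 0.7
```

Request:
{"method": "carry_out", "body": {
  "increments": [
    [[0, 0.0015, 0, 0, 0, 0.003], [0, 0.003, 0, 0, 0, 0.0055], [0, 0.003, 0, 0, 0, 0.0055]]
  ]
}}

```text
clock: 13.48
tcp_pos: [0.6324, 0.0617, 0.1544]
orientation: [-0.0, 0.781, 0.624, 0.0]
wrist_force: [-1.7, 1.0, 0.5]
finger_gap: 0.0001
grip_force: 0.8
```

Request:
{"method": "carry_out", "body": {
  "increments": [
    [[0, -0.02, 0, 0, 0, 0], [0, -0.04, 0, 0, 0, 0], [0, -0.04, -0.1, 0, 0, 0], [0, -0.04, -0.19, 0, 0, 0], [0, -0.04, -0.19, 0, 0, 0]]
  ]
}}

```text
clock: 14.1
tcp_pos: [0.6145, 0.0659, 0.2541]
orientation: [0.003, 0.781, 0.624, 0.003]
wrist_force: [-0.2, -0.2, -0.6]
finger_gap: 0.0002
grip_force: 0.0
```

```bash
python3 - <<'E'
from h import *
p,h=cur();rows(p,h,[(np.array([.45,-.2,.25]),h)])
E
```

```text
cur [0.6145 0.0659 0.2541] h 77.24 tilt -0.99996 F [-0.2 -0.2 -0.6] t 14.1 q [-0.02  0.39  0.17  1.34 -0.    1.77]
[-0.5913, -0.2036, 0.0082, 0.0, 0.0, 0.0]
```

Swing the arm aside to look.

Request:
{"method": "carry_out", "body": {
  "increments": [
    [[-0.59, -0.2, 0, 0, 0, 0], [-0.59, -0.2, 0, 0, 0, 0], [-0.59, -0.2, 0, 0, 0, 0], [-0.59, -0.2, 0, 0, 0, 0], [-0.59, -0.2, 0, 0, 0, 0]]
  ]
}}

```text
clock: 14.72
tcp_pos: [0.4483, -0.2007, 0.2485]
orientation: [-0.0, 0.781, 0.624, -0.0]
wrist_force: [0.5, -0.9, -0.4]
finger_gap: 0.0003
grip_force: 0.0
```

Request:
{"method": "carry_out", "body": {
  "increments": [
    [[-0.25, 0, 0, 0, 0, 0], [-0.25, 0, 0, 0, 0, 0], [-0.25, 0, 0, 0, 0, 0]]
  ]
}}

```text
clock: 15.1
tcp_pos: [0.4208, -0.3252, 0.2481]
orientation: [-0.0, 0.783, 0.622, -0.0]
wrist_force: [-0.3, 1.1, -0.1]
finger_gap: -0.0002
grip_force: 0.0
```

```bash
python3 - <<'E'
from h import *
from workcell import env
r=env.read_camera("top");np.savez("top3.npz",**r)
cv2.imwrite("pics/t3.png",cv2.resize(r["frame"][135:285,260:370],None,fx=4,fy=4,interpolation=cv2.INTER_CUBIC));cur()
E
```

```text
cur [ 0.4212 -0.3229  0.2481] h 77.0 tilt -1.0 F [-0.5  1.3  0.2] t 15.15 q [-0.81  0.23 -0.07  1.27 -0.    0.99]
```

View pics/t3.png

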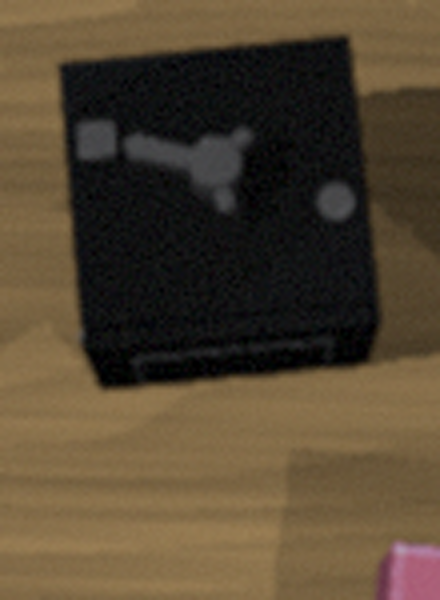

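The door is shut flush: its front panel is at crop (235,355). The long arm runs from hub (215,160) to tip (123,143), almost at the square stud (97,140). I'll measure the angle.

```bash
python3 - <<'E'
from h import *
r=dict(np.load("top3.npz"));X=cloud(r)
g=lambda a,b,z:ray(r,260+(a+.5)/4-.5,135+(b+.5)/4-.5,z)
c=g(215,160,.152)
for n,q in(("tip",g(123,143,.148)),("mid",g(160,151,.148)),("sq",g(97,140,.126))):
    d=q-c;print(n,np.linalg.norm(d).round(4),np.degrees(np.arctan2(d[1],d[0])).round(1))
f=cv2.cvtColor(r["frame"],6).astype(float)
# brightness centroids in the grey regions: arm (z .148) and stud, hub
for n,(a,b,c0,d),z in(("sq",(277,292,163,177),.126),("arm",(291,306,166,178),.148)):
    s=f[c0:d,a:b];w=np.clip(s-35,0,None);v,uu=np.mgrid[c0:d,a:b];q=ray(r,(uu*w).sum()/w.sum(),(v*w).sum()/w.sum(),z);
    for o in(C,c):e=q-o;print(n,np.linalg.norm(e).round(4),np.degrees(np.arctan2(e[1],e[0])).round(1))
E
```

```text
tip 0.0494 79.1
mid 0.0295 79.3
sq 0.0667 74.5
sq 0.0675 74.2
sq 0.0671 74.4
arm 0.0325 79.2
arm 0.0322 79.6
```

The arm is at 79.2° and the stud at 74.4°. It fell about 2.2° short of the command, so I'll nudge it 5° further.

```bash
python3 - <<'E'
from h import *
p,h=cur();a=arm(77,.25,g=.02);rows(p,h,[a])
E
```

```text
cur [ 0.4212 -0.3229  0.2481] h 77.0 tilt -1.0 F [-0.5  1.3  0.2] t 15.15 q [-0.81  0.23 -0.07  1.27 -0.    0.99]
[0.8476, 0.1967, -0.0038, 0.0, 0.0, 0.0]
```

Request:
{"method": "carry_out", "body": {
  "increments": [
    [[0.8475, 0.197, -0.004, 0, 0, 0], [0.8475, 0.197, -0.004, 0, 0, 0], [0.8475, 0.197, -0.004, 0, 0, 0], [0.8475, 0.197, -0.004, 0, 0, 0], [0.8475, 0.197, -0.004, 0, 0, 0]]
  ]
}}

```text
clock: 15.78
tcp_pos: [0.5585, -0.0366, 0.2505]
orientation: [-0.0, 0.781, 0.625, -0.0]
wrist_force: [-0.4, 0.4, 1.0]
finger_gap: 0.0
grip_force: 0.0
```

```bash
python3 - <<'E'
from h import *
p,h=cur();a=arm(77,.25,g=.02);rows(p,h,[a])
E
```

```text
cur [ 0.5585 -0.0366  0.2505] h 77.36 tilt -1.0 F [-0.4  0.4  1. ] t 15.775 q [-0.21  0.28  0.01  1.29  0.    1.58]
[0.2274, 0.0593, 0.0009, 0.0, 0.0, 0.001]
```

Request:
{"method": "carry_out", "body": {
  "increments": [
    [[0.227, 0.059, 0, 0, 0, 0], [0.227, 0.059, 0, 0, 0, 0], [0.227, 0.059, 0, 0, 0, 0], [0.227, 0.059, 0, 0, 0, 0]]
  ]
}}

```text
clock: 16.27
tcp_pos: [0.6115, 0.065, 0.2501]
orientation: [-0.0, 0.781, 0.625, -0.001]
wrist_force: [-0.1, 1.6, -0.5]
finger_gap: 0.0004
grip_force: 0.0
```

Request:
{"method": "carry_out", "body": {
  "increments": [
    [[0, 0, 0.1, 0, 0, 0], [0, 0, 0.18, 0, 0, 0], [0, 0, 0.19, 0, 0, 0], [0, 0, 0.19, 0, 0, 0]]
  ]
}}

```text
clock: 16.77
tcp_pos: [0.6126, 0.0629, 0.1568]
orientation: [0.0, 0.782, 0.624, 0.0]
wrist_force: [0.1, 0.8, -0.5]
finger_gap: 0.0001
grip_force: 0.0
```

```bash
python3 - <<'E'
from h import *
p,h=cur();rows(p,h,[arm(a,.155,g=g) for a,g in((79,.004),(77,0),(75,0),(73,0),(72.3,0))])
E
```

```text
cur [0.6126 0.0629 0.1568] h 77.17 tilt -1.0 F [ 0.1  0.8 -0.5] t 16.775 q [-0.03  0.43 -0.01  1.13 -0.    1.77]
[0.0077, 0.0267, 0.0035, 0.0, 0.0, -0.0051]
[0.0094, 0.0372, 0.0035, 0.0, 0.0, 0.0005]
[0.0108, 0.0397, 0.0035, 0.0, 0.0, 0.006]
[0.0121, 0.0423, 0.0035, 0.0, 0.0, 0.0116]
[0.0125, 0.0433, 0.0035, 0.0, 0.0, 0.0135]
```

Request:
{"method": "carry_out", "body": {
  "increments": [
    [[0.008, 0.025, 0.003, 0, 0, 0], [0.009, 0.036, 0.003, 0, 0, 0.0005], [0.011, 0.0395, 0.003, 0, 0, 0.006], [0.0125, 0.0433, 0.003, 0, 0, 0.0135], [0.0125, 0.0433, 0.003, 0, 0, 0.0135]]
  ]
}}

```text
clock: 17.4
tcp_pos: [0.6353, 0.065, 0.1544]
orientation: [0.0, 0.807, 0.59, -0.0]
wrist_force: [-0.1, -1.0, 0.4]
finger_gap: 0.0001
grip_force: 0.5
```

```bash
python3 - <<'E'
from h import *
p,h=cur();rows(p,h,[arm(72.3,.155)])
E
```

```text
cur [0.6353 0.065  0.1544] h 72.35 tilt -1.0 F [-0.1 -1.   0.4] t 17.4 q [-0.02  0.48  0.05  1.15 -0.    1.86]
[-0.0015, 0.0001, -0.0012, 0.0, 0.0, 0.0001]
```

Reached. Retreat and look.

Request:
{"method": "carry_out", "body": {
  "increments": [
    [[0, -0.02, 0, 0, 0, 0], [0, -0.04, 0, 0, 0, 0], [0, -0.04, -0.1, 0, 0, 0], [0, -0.04, -0.19, 0, 0, 0], [0, -0.04, -0.19, 0, 0, 0]]
  ]
}}

```text
clock: 18.02
tcp_pos: [0.6176, 0.0716, 0.254]
orientation: [0.002, 0.807, 0.591, 0.003]
wrist_force: [-0.2, 0.2, 0.4]
finger_gap: 0.0
grip_force: 0.0
```

Request:
{"method": "carry_out", "body": {
  "increments": [
    [[-0.6, -0.15, 0, 0, 0, 0], [-0.6, -0.15, 0, 0, 0, 0], [-0.6, -0.15, 0, 0, 0, 0], [-0.6, -0.15, 0, 0, 0, 0], [-0.6, -0.15, 0, 0, 0, 0]]
  ]
}}

```text
clock: 18.65
tcp_pos: [0.4518, -0.1928, 0.2484]
orientation: [-0.0, 0.807, 0.591, -0.0]
wrist_force: [1.2, -0.4, -0.2]
finger_gap: -0.0002
grip_force: 0.0
```

Request:
{"method": "carry_out", "body": {
  "increments": [
    [[-0.25, 0, 0, 0, 0, 0], [-0.25, 0, 0, 0, 0, 0], [-0.25, 0, 0, 0, 0, 0], [-0.25, 0, 0, 0, 0, 0]]
  ]
}}

```text
clock: 19.15
tcp_pos: [0.4153, -0.3105, 0.2484]
orientation: [-0.001, 0.807, 0.59, 0.0]
wrist_force: [-0.0, -0.5, 0.4]
finger_gap: 0.0002
grip_force: 0.0
```

```bash
python3 - <<'E'
from h import *
from workcell import env
r=env.read_camera("top");cv2.imwrite("pics/t4.png",r["frame"]);cur()
f=cv2.cvtColor(r["frame"],6).astype(float);c=np.array([.644,.024])
for n,(a,b,c0,d),z in(("sq",(277,291,163,177),.126),("arm",(292,306,166,180),.148)):
    s=f[c0:d,a:b];w=np.clip(s-35,0,None);v,uu=np.mgrid[c0:d,a:b];q=ray(r,(uu*w).sum()/w.sum(),(v*w).sum()/w.sum(),z)
    e=q-c;print(n,np.linalg.norm(e).round(4),np.degrees(np.arctan2(e[1],e[0])).round(1))
E
```

```text
cur [ 0.4157 -0.3099  0.2486] h 72.41 tilt -1.0 F [-0.3  0.7  1. ] t 19.2 q [-0.8   0.21 -0.1   1.27  0.    1.08]
sq 0.0675 74.4
arm 0.0321 75.5
```

View pics/t4.png

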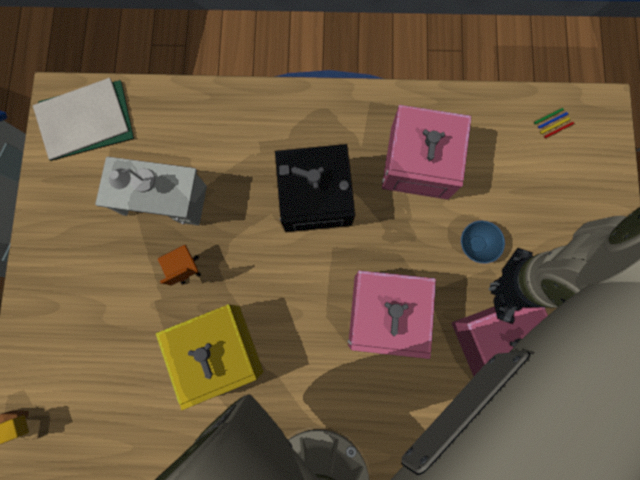

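The arm now points at the square stud (284,170), within about 1°. The door is shut at (322,226), and the desk, lamp, chair and bowl haven't moved. The gripper is clear of everything.

```bash
python3 -c "
from workcell import env
print(env.hand_in())"
```

```text
the job is handed in; nothing more can be done
None
```

The job is handed in: the black safe's door is pushed fully shut, then its knob arm was turned to the square stud (about 1° off by the last picture), with the hand clear and nothing else moved.

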